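# Unbolt and open the culture dish safe

## Robot

A 6-joint arm with a two-finger parallel gripper is mounted at the origin on a cart in front of the work surface, level with it; the furniture and walls round the work are solid. World frame = base frame: x ahead of the robot, y to its left, z up, the work surface at z = 0. Lengths are in m, angles in rad, forces in N, time in s.
With the tool pointing down it reaches from about 0.3 to 0.85 m from the base axis. Payload 5.4 kg.
Tool frame: the origin (TCP) lies midway between the tips of the shut fingers; the grasp point (between the pads) lies 19 mm behind it; x points along the fingers, z is the direction in which the jaws open and shut, and the axes are right-handed (so a half turn about x gives the same grasp; the last joint's range is limited). The gripper opens to 85 mm and grips with 20 to 120 N. Pads are 22 mm wide; open, the fingers measure 114 mm over their backs; the gripper's body (76 mm by 85 mm) begins 54 mm behind the grasp point. The pads swing forward as they close: fully open they stand 13 mm farther back than shut.
Start: joints at [-1.555, 0.158, 1.597, -0, 1.386, -0.21], TCP at [0.129, -0.56, 0.231] pointing down, gripper open.
Joint ranges: [-2.91, 2.91], [-0.94, 2.29], [0.18, 2.7], [-1.29, 4.43], [0.17, 2.64], [-3, 3]. Speed limits (rad/s): [2.57, 2.57, 3.14, 3.14, 3.14, 3.14].

## Interface

Orientations are given as a unit quaternion [w, x, y, z].
In Python, from cell import read_state, vision, bot, silhouettes, place_of gives the robot as it stands.
- The arm moves only by the tool drive_tool, never from a script. Its argument "deltas" is text: rows parted by semicolons, each of 4 numbers parted by spaces: the shift along the world's x, y, z in cm, then the turn about the world's z in rad. A call has 1 to 20 rows; each row shifts and turns the commanded pose from where the row before left it; what a row does not reach is not made up. A row lasts 1/10 s, in which the tool goes at most 50 mm and 8.59 degrees, less where a joint would pass 70% of its speed; a pose out of reach is approached as far as the arm can. A call with a gripper value outside its range is refused whole. "grip" is the opening in per cent of the stroke, from 0 (shut) to 100 (fully open), set as the call begins (left out, the last holds). The fingers move at their own pace and stop on an object; "newtons" is the grip in N (left out, the last holds). Time passes only in rows, so rows that do not move let the fingers close. It gives the time, the measured TCP pose, the force and the opening at its end, in the units of the state.
- read_state(): the state, without advancing time (a new reading comes with each control period).
- vision.grab_frame(name): name is "scene" or "top" or "wrist"; returns (picture, depth): 384x512x3 uint8, red, green, blue; 384x512 float32, m along the optical axis (not along the pixel's ray), 0 where there is no reading.
- vision.get_calibration(name): a dict with "camera_matrix" (3x3 intrinsics, pixels), "origin" and "attitude" of the camera in the world. Camera axes: x right, y down, z forward; pixel columns grow to the right and rows downward; lengths in m; the calibration is good to about 2 mm. A picture is of the moment at which its call begins: read the wrist's pose just before it. get_calibration takes no time and is no camera call; for the wrist camera it gives the pose at the moment of the call.
- bot.hand_in(): hands the job in, once; it reports no verdict.
Trained networks look in the newest picture that a camera, given by its name, has taken for a name from the list of things; names that differ only in an ending like _2 or _b are one class to them, and where a whole thing is asked for, a point or a joint stands for the part that bears it (a point fixed in the world has none). Each returns a list of dicts, best first, with "confidence" (0 to 1); they miss things now and then, are a little off and sometimes report something else, mostly with a low value. They report only what shows in the picture. A call takes as long as a camera call.
- silhouettes(label, camera): "pixels" (384x512 bool, what is visible of it).
- place_of(label, camera): "point" ([x, y, z] in m, in the coordinates of the camera as it stood for that picture, good to about 4 mm: a listed point, or the origin of a listed thing).
The state is a dict: "clock": time; "joints": joint angles; "qvel": joint speeds; "tau": joint torques, N m; "ee_pos": TCP position; "orientation": TCP orientation; "force": force on the tool from outside, world axes, zero at the start; "torque": the same for the moment, N m; "opening": finger opening in m.
Only numpy, scipy, OpenCV 4.12 (cv2) and the standard library are available. Lean on these libraries where they do the work, as an engineer would, in place of code of your own. Each camera call takes 0.05 s, during which the arm holds its last target.

## Task

Open the blue culture dish safe with the fingertips only, grasping nothing: hold the long red spring catch bar down with one fingertip while the other fingertip pushes the bolt's black knob away from the clear cover, fully home. Then let go, so that the catch springs up again, and push the yellow finger stop to slide the cover all the way back. Leave the dish in the safe, the forceps lying on it and everything standing round it where they are.

Things in the scene. Friction and masses are not known exactly. Their poses are not given: they have to be found in the camera images.
- safe: Low blue steel chest fixed to the bench, 200 (x) x 290 (y) mm, flat deck 60 mm above the bench. Origin: centre of its underside. Axes, used for all things on it: x front to back, y toward the clear-covered compartment (+y half; bolt and catch are on the -y half), z up. Yaw within 0.3 rad. On the deck, bolt guides are 29 and the keeper (steel loop on the cover round the bolt's tip) 32 mm high.
- bolt_knob: Black upright knob on the steel bolt, a flat block 24 (x) x 10 (y) x 32 (z) mm with ridged faces. Origin: middle of its top, 122 mm above the bench (62 above the deck). Below it is only the bolt, top 25 mm above the deck. It is pushed along -y of the safe, on its +y face. Moves with the bolt; axes as the safe's.
- bolt (a joint): Bolt travel in m toward the safe's -y: 0 to 0.003 at the start (tip through the keeper, cover locked), 0.033 fully withdrawn. Friction about 1.5 N; stays where left. The catch's tooth stops it within 4 mm unless the catch is held down 4 mm or more; let up on the way, the tooth drops into the next ratchet gap and stops it again. From 0.0275 on the tooth can spring up behind the last ratchet block.
- catch_bar: Red press bar of the spring catch, 24 (x) x 100 (y) x 8 (z) mm parallel to the bolt. Origin: middle of its top, 110 mm above the bench when up. Its middle line is 55 mm behind (+x) the bolt's, with nothing high in the 31 mm gap. May be pressed anywhere along it, and a fingertip may slide along it. The shut knob stands 16 mm to +y of the bar's middle, the withdrawn one 17 mm to -y. Axes as the safe's.
- catch (a joint): How far the catch bar is pressed down, in m: 0 up, 0.010 at its stop. Its spring takes about 4 N to start and 9 N at the stop, and lifts it again when let go. Pressed 4 to 10 mm, the bolt is free. At 7 mm the fingertip on it is 43 mm above the deck: 14 mm over the bolt guides, 11 mm over the keeper and 19 mm below the knob's top.
- cover_stop: Yellow finger stop across the front of the clear cover: an upright face 92 (y) x 24 (z) mm facing -x, a slope behind it. Origin: middle of that face's top edge, 92 mm above the bench. The cover's flat top is 66 to 68 mm above the bench and goes on 10 mm in front of the face; the safe's front edge is 14 mm in front of it when shut. Pushed along +x. Moves with the cover; axes as the safe's.
- cover (a joint): Travel of the clear sliding cover in m: 0 shut, 0.085 fully open, toward the safe's back (+x). About 1.5 N of friction; stays where it is left. Held by the bolt until that is withdrawn more than about 20 mm.
- petri_0: Loose culture dish, 92 mm across, 15 mm high, lying in the compartment under the clear cover. Not to be moved. Origin: centre of its underside.
- forceps: Loose steel forceps, 16 x 126 x 10 mm, lying on the deck behind the catch bar. Not to be moved. Origin: centre of its underside.
- specimen_cup: Loose specimen cup with yellow lid, 62 mm across, 68 mm high, standing behind the safe. Not to be moved. Origin: centre of its foot.
- dropper_bottle: Loose brown dropper bottle, 33 mm across, 102 mm high, standing behind the safe. Not to be moved. Origin: centre of its foot.
- beaker: Loose glass beaker, 55 mm across, 70 mm high, in front of the water bath. Not to be moved. Origin: centre of its foot.

How it is judged:
By the outcome, as a careful person would: the job done as asked, in the order asked, and still so for the second after the job is handed in, with the robot touching nothing.
It also fails if it takes over 40 s, if anything falls off the work surface, if the arm or the gripper's body presses on something with over 40 N, if the wrist force passes 120 N, or if a joint passes its speed limit or range.

## Working session

There is one attempt and no reset: what is moved stays moved. The work goes in short steps, Python scripts to look and compute and a tool call to move; the robot and the scene stay as the last step left them, time stands still between calls to the robot, and variables do not carry over. Pictures are saved under pics/ and viewed, and the job is handed in when it is done.

Besides the shell and the picture viewer there is one more tool, called after "Request:" as name(argument=value, ...) on one line, values as JSON. drive_tool: Moves the arm, as the interface text tells. Its arguments: {"type":"object","properties":{"deltas":{"type":"string"},"grip":{"type":"number"},"newtons":{"type":"number"}},"required":["deltas"]}

```bash
mkdir -p pics; cat > h.py <<'E'
import numpy as np,cv2
from cell import read_state, vision, bot, silhouettes, place_of
def cal(n):
    c=vision.get_calibration(n);return np.array(c["camera_matrix"]),np.array(c["origin"]),np.array(c["attitude"])
def R_(a):
    a=np.array(a,float)
    if a.shape==(3,3):return a
    from scipy.spatial.transform import Rotation as R
    return R.from_quat([a[1],a[2],a[3],a[0]]).as_matrix()
def w(n,p):
    K,o,a=cal(n);return R_(a)@np.array(p)+o
def save(n,f):
    im,d=vision.grab_frame(n);cv2.imwrite('pics/'+f,im[:,:,::-1]);return im,d
def world(n,d):
    K,o,a=cal(n);v,u=np.mgrid[:d.shape[0],:d.shape[1]]
    P=np.stack([(u-K[0,2])/K[0,0]*d,(v-K[1,2])/K[1,1]*d,d],-1);return P@R_(a).T+o
E
python3 - <<'E'
from h import *
for n in("scene","top"):
    im,d=save(n,n+'0.png');print(n,cal(n))
    for l in ["safe","bolt_knob","catch_bar","cover_stop","petri_0","forceps","specimen_cup","dropper_bottle","beaker"]:
        r=place_of(l,n);print(l,[(np.round(w(n,q["point"]),3),round(q["confidence"],2)) for q in r[:2]])
print(read_state())
E
```

```text
scene (array([[465.40944915,   0.        , 265.27186632],
       [  0.        , 465.40944915, 190.48059346],
       [  0.        ,   0.        ,   1.        ]]), array([0.27726412, 0.60136646, 0.92790244]), array([ 0.08695737, -0.21679498,  0.9131619 , -0.33402649]))
safe [(array([ 0.528, -0.209,  0.002]), 0.91), (array([ 0.54 , -0.279,  0.11 ]), 0.45)]
bolt_knob [(array([ 0.485, -0.266,  0.12 ]), 0.73)]
catch_bar [(array([ 0.54 , -0.281,  0.109]), 0.78)]
cover_stop [(array([ 0.435, -0.128,  0.085]), 0.63)]
petri_0 []
forceps [(array([ 0.6  , -0.277,  0.064]), 0.38)]
specimen_cup [(array([ 0.683, -0.255,  0.   ]), 0.72)]
dropper_bottle [(array([ 0.674, -0.165, -0.002]), 0.5)]
beaker [(array([ 0.392,  0.224, -0.002]), 0.82)]
top (array([[380.81376285,   0.        , 252.18535464],
       [  0.        , 380.81376285, 194.86402103],
       [  0.        ,   0.        ,   1.        ]]), array([ 0.4434003 , -0.01052997,  1.0452053 ]), array([ 0.04964775, -0.6996448 ,  0.71002471, -0.06242724]))
safe [(array([ 0.526, -0.21 , -0.003]), 0.92)]
bolt_knob [(array([ 0.483, -0.268,  0.116]), 0.52)
[... 300 characters left out ...]
95,  0.219, -0.002]), 0.63)]
{'clock': 1.0, 'joints': array([-1.55511667e+00,  1.58357803e-01,  1.59701116e+00,  1.52491997e-05,
        1.38622924e+00, -2.10070188e-01]), 'qvel': array([ 1.26037297e-03,  2.45806420e-04,  5.13510820e-04,  1.40335930e-03,
       -6.49806400e-04,  1.38228593e-05]), 'tau': array([-1.21878646e-03, -3.96015286e+01, -3.31709754e+01, -3.84743680e-04,
        4.62981516e-04, -6.14276757e-06]), 'ee_pos': array([ 0.12870665, -0.56038324,  0.23131727]), 'orientation': array([ 0.55313812,  0.44050616,  0.55313243, -0.44049639]), 'force': array([-0.07886019, -0.30704944,  0.26865049]), 'torque': array([0.02899667, 0.01425759, 0.00117171]), 'opening': 0.08544781556577309}
```

View pics/scene0.png

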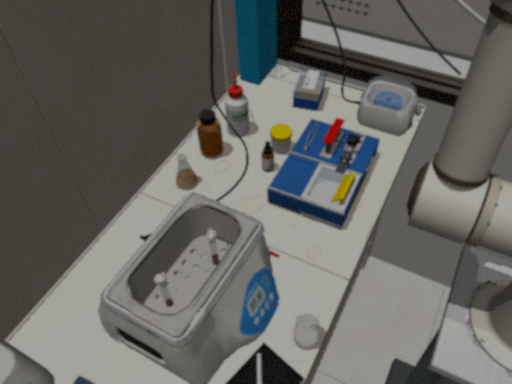

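View pics/top0.png

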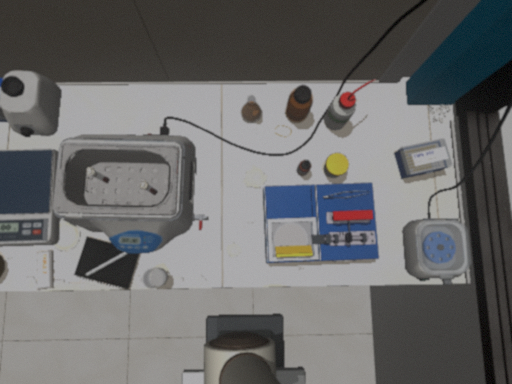

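```bash
python3 - <<'E'
from h import *
for n in("scene","top"):
    im,d=save(n,n+'1.png');W=world(n,d)
    for l in ["safe","bolt_knob","catch_bar","cover_stop","forceps"]:
        r=silhouettes(l,n)
        if not r: print(n,l,'none');continue
        m=r[0]["pixels"]&(d>0);P=W[m]
        zt={"safe":(.055,.065),"bolt_knob":(.115,.13),"catch_bar":(.105,.116),"cover_stop":(.085,.1),"forceps":(.06,.08)}[l]
        Q=P[(P[:,2]>zt[0])&(P[:,2]<zt[1])]
        print(n,l,round(r[0]["confidence"],2),m.sum(),len(Q))
        if len(Q)>4:
            rc=cv2.minAreaRect(Q[:,:2].astype(np.float32)*1000);print(rc,np.median(Q[:,2]))
E
```

```text
scene safe 0.84 7463 4003
((526.9344482421875, -204.5012664794922), (200.45556640625, 295.5810546875), 1.2311837673187256) 0.06012312922409546
scene bolt_knob 0.48 135 29
((481.7178039550781, -261.23187255859375), (17.658876419067383, 14.66884994506836), 34.95996856689453) 0.12048589349110728
scene catch_bar 0.62 238 231
((538.5179443359375, -275.0063781738281), (23.450258255004883, 98.94960021972656), 2.273726463317871) 0.10967327455256237
scene cover_stop 0.59 1917 182
((454.53350830078125, -156.6368408203125), (38.10081481933594, 149.44496154785156), 19.214242935180664) 0.09082323883979027
scene forceps 0.54 13 11
((591.4580078125, -225.4778289794922), (14.246786117553711, 3.955265760421753), 87.40154266357422) 0.0687835368375207
top safe 0.58 8579 5719
((529.4225463867188, -206.39332580566406), (200.10960388183594, 290.1479797363281), 1.258466124534607) 0.06008058740555777
top bolt_knob 0.73 157 42
((485.6761169433594, -264.1083984375), (21.986005783081055, 10.044670104980469), 6.011997699737549) 0.121171106619897
top catch_bar 0.69 385 369
((540.5381469726562, -277.5167541503906), (98.4738998413086, 22.958866119384766), 89.22078704833984) 0.10962715469034756
top cover_stop 0.84 2286 219
((456.5848388671875, -157.94821166992188), (37.33523178100586, 145.7111358642578), 18.982463836669922) 0.09057248231372872
top forceps 0.52 9 8
((592.64111328125, -220.55274963378906), (2.3839938640594482, 9.221380233764648), 3.0099854469299316) 0.06865164969742754
```

The top view shows the safe at about px (265–378, 185–262), with the knob at (348,238), the red bar at (352,216) and the yellow stop at (293,252). The networks agree with the depth data. Next I check the tool axes and the heights along the path.

```bash
python3 - <<'E'
from h import *
s=read_state();R=R_(s["orientation"]);print("tool axes cols\n",R.round(3))
im,d=save("top","t2.png");W=world("top",d)
# finer: fit keyed by height
for nm,(x0,x1,y0,y1),(z0,z1) in [("knob",(.45,.52,-.31,-.23),(.114,.13)),("bar",(.515,.565,-.35,-.2),(.105,.116)),("deck",(.38,.68,-.4,0),(.056,.072)),("stop",(.40,.48,-.19,-.06),(.084,.1))]:
    m=(W[...,0]>x0)&(W[...,0]<x1)&(W[...,1]>y0)&(W[...,1]<y1)&(W[...,2]>z0)&(W[...,2]<z1)
    Q=W[m];print(nm,len(Q),cv2.minAreaRect(Q[:,:2].astype(np.float32)*1000),Q[:,:2].min(0).round(3),Q[:,:2].max(0).round(3))
m=(W[...,0]>.05)&(W[...,0]<.62)&(W[...,1]<-.1)&(W[...,1]>-.7)&(d>0)
Q=W[m];
for x in np.arange(.05,.62,.05):
    print(round(x,2),[round(float(Q[(abs(Q[:,0]-x)<.025)&(abs(Q[:,1]-y)<.05)][:,2].max(initial=-1)),2) for y in np.arange(-.65,-.1,.1)])
c=im[170:280,250:400];cv2.imwrite("pics/crop.png",cv2.resize(c[:,:,::-1],None,fx=5,fy=5,interpolation=cv2.INTER_CUBIC))
E
```

```text
tool axes cols
 [[ 0.     0.975  0.224]
 [-0.     0.224 -0.975]
 [-1.     0.     0.   ]]
knob 43 ((485.7493591308594, -264.6354675292969), (22.013702392578125, 10.702399253845215), 6.609708786010742) [ 0.475 -0.27 ] [ 0.497 -0.259]
bar 374 ((540.7642211914062, -277.4765625), (24.013721466064453, 98.81578826904297), 1.194748044013977) [ 0.529 -0.327] [ 0.554 -0.228]
deck 7481 ((555.0111083984375, -205.7960205078125), (251.22723388671875, 290.1416320800781), 1.2333674430847168) [ 0.427 -0.353] [ 0.68 -0.06]
stop 191 ((449.25653076171875, -131.26385498046875), (15.002237319946289, 91.03510284423828), 1.424595832824707) [ 0.441 -0.177] [ 0.458 -0.086]
0.05 [-0.1, -0.87, -0.87, -0.87, -0.87, -0.77]
0.1 [0.05, -0.87, -0.87, -0.87, -0.87, 0.0]
0.15 [0.09, -0.87, -0.87, -0.87, -0.86, 0.0]
0.2 [0.09, -0.87, -0.87, -0.87, -0.87, -0.87]
0.25 [0.09, -0.87, -0.87, -0.87, -0.87, -0.87]
0.3 [0.09, -0.87, -0.87, -0.87, -0.87, -0.87]
0.35 [0.09, 0.05, 0.04, 0.0, 0.0, 0.0]
0.4 [0.09, 0.12, 0.12, 0.0, 0.01, 0.01]
0.45 [0.09, 0.12, 0.12, 0.06, 0.12, 0.1]
0.5 [0.09, 0.12, 0.12, 0.09, 0.12, 0.08]
0.55 [0.09, 0.09, 0.1, 0.11, 0.11, 0.07]
0.6 [0.09, 0.15, 0.0, 0.07, 0.07, 0.07]
```

View pics/crop.png

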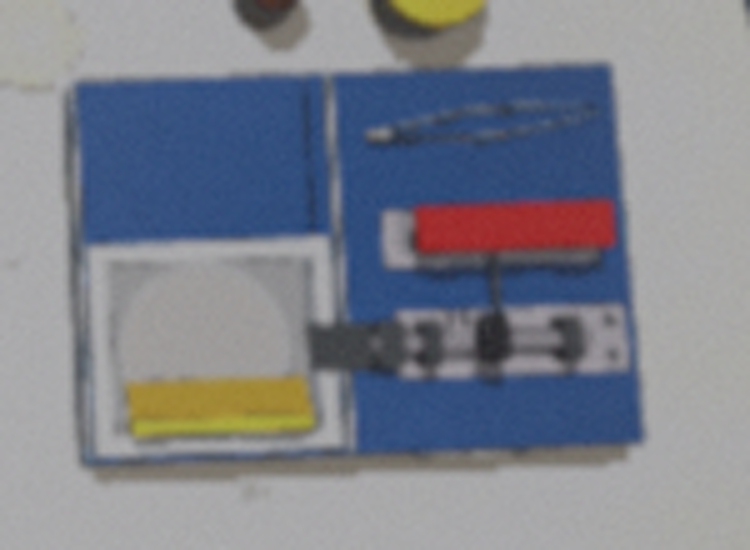

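Request:
drive_tool(deltas="2.7 2.3 0 0.1;2.7 2.3 0 0.1;2.7 2.3 0 0.1;2.7 2.3 0 0.1;2.7 2.3 0 0.1;2.7 2.3 0 0.1;2.7 2.3 0 0.1;2.7 2.3 0 0.1;2.7 2.3 0 0.1;2.7 2.3 0 0.1;2.7 2.3 0 0.1;2.7 2.3 0 0.1;2.7 2.3 0 0.1;2.7 2.3 0 0.06;0 0 0 0;0 0 0 0", grip=48)

```text
clock: 3.25
ee_pos: [0.5069, -0.238, 0.2312]
orientation: [0.707, -0.006, 0.707, 0.006]
force: [-1.0, -0.6, -0.0]
opening: 0.0406
```

```bash
python3 - <<'E'
from h import *
s=read_state();R=R_(s["orientation"]);print(s["clock"],s["ee_pos"],R[:,2].round(3),s["joints"].round(2),s["opening"],s["force"])
im,d=save("wrist","w1.png");save("scene","s3.png");W=world("wrist",d);print(cal("wrist")[1])
for l in ["bolt_knob","catch_bar"]:
    for n in("wrist",):
        r=place_of(l,n);print(l,[(np.round(w(n,q["point"]),3),round(q["confidence"],2)) for q in r[:2]])
for nm,(x0,x1,y0,y1),(z0,z1) in [("knob",(.45,.52,-.31,-.23),(.114,.13)),("bar",(.515,.565,-.35,-.2),(.105,.116))]:
    m=(W[...,0]>x0)&(W[...,0]<x1)&(W[...,1]>y0)&(W[...,1]<y1)&(W[...,2]>z0)&(W[...,2]<z1)
    Q=W[m]
    if len(Q)>5:print(nm,len(Q),cv2.minAreaRect(Q[:,:2].astype(np.float32)*1000),Q[:,:2].min(0).round(3),Q[:,:2].max(0).round(3))
E
```

```text
3.25 [ 0.50685543 -0.23802594  0.23118947] [ 1.     0.016 -0.001] [-0.65  0.12  1.64 -0.    1.38 -0.67] 0.040590316246513956 [-0.9963072  -0.58417413 -0.03901326]
[ 0.50393327 -0.15999996  0.3738147 ]
bolt_knob [(array([ 0.48 , -0.269,  0.125]), 0.62)]
catch_bar [(array([ 0.54 , -0.277,  0.114]), 0.8), (array([ 0.44 , -0.131,  0.091]), 0.2)]
knob 371 ((482.4381408691406, -264.5264892578125), (23.511760711669922, 9.973443984985352), 1.6042673587799072) [ 0.471 -0.27 ] [ 0.494 -0.259]
bar 2646 ((537.829345703125, -278.02349853515625), (24.135393142700195, 98.94143676757812), 1.2154796123504639) [ 0.525 -0.328] [ 0.55  -0.228]
```

View pics/w1.png

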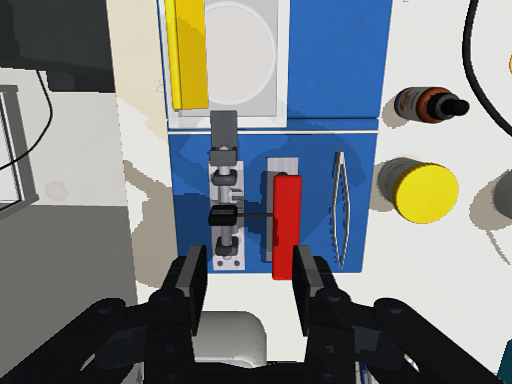

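The wrist view shows the knob at px (223,215), the bar at (287,228), and the two fingertips at about (195,250) and (303,250). I measure the fingertips themselves.

```bash
python3 - <<'E'
from h import *
im,d=vision.grab_frame("wrist");W=world("wrist",d)
for a,b in((.2,.23),(.23,.24),(.24,.26),(.26,.3)):
  for lo,hi in ((.44,.5068),(.5068,.58)):
    m=(W[...,2]>a)&(W[...,2]<b)&(W[...,0]>lo)&(W[...,0]<hi)&(abs(W[...,1]+.238)<.04)
    Q=W[m]; print(a,b,len(Q),Q.min(0).round(4) if len(Q) else'',Q.max(0).round(4) if len(Q) else '')
E
```

```text
0.2 0.23 0  
0.2 0.23 0  
0.23 0.24 136 [ 0.4727 -0.2514  0.2326] [ 0.4847 -0.229   0.24  ]
0.23 0.24 142 [ 0.5252 -0.251   0.2324] [ 0.5366 -0.2282  0.24  ]
0.24 0.26 1004 [ 0.4707 -0.2516  0.24  ] [ 0.4848 -0.2286  0.26  ]
0.24 0.26 1009 [ 0.5251 -0.2511  0.24  ] [ 0.5391 -0.228   0.26  ]
0.26 0.3 7914 [ 0.447  -0.2533  0.26  ] [ 0.4884 -0.2225  0.3   ]
0.26 0.3 7914 [ 0.5211 -0.2524  0.26  ] [ 0.5635 -0.2219  0.3   ]
```

Request:
drive_tool(deltas="0.2 -0.2 -1 0.005;0.3 0 -2 0;0 0 -2 0;0 0 -2 0;0 0 -2 0;0 0 -1.5 0;0 0 -0.6 0;0 0 0 0;0 0 0 0;0 0 0 0")

```text
clock: 4.5
ee_pos: [0.5124, -0.241, 0.1215]
orientation: [0.708, -0.008, 0.706, 0.007]
force: [0.3, 0.4, 0.4]
opening: 0.0411
```

```bash
python3 - <<'E'
from h import *
s=read_state();print(s["clock"],s["ee_pos"],s["force"])
im,d=save("wrist","w2.png");W=world("wrist",d)
for nm,(x0,x1,y0,y1),(z0,z1) in [("knob",(.45,.52,-.31,-.245),(.114,.13)),("bar",(.515,.565,-.35,-.2),(.105,.114))]:
    m=(W[...,0]>x0)&(W[...,0]<x1)&(W[...,1]>y0)&(W[...,1]<y1)&(W[...,2]>z0)&(W[...,2]<z1)
    Q=W[m]
    if len(Q)>5:print(nm,len(Q),Q.min(0).round(3),Q.max(0).round(3))
E
```

```text
4.5 [ 0.51242045 -0.24096123  0.12152014] [0.30457217 0.41202492 0.35783339]
knob 292 [ 0.488 -0.268  0.114] [ 0.495 -0.245  0.13 ]
bar 3771 [ 0.525 -0.318  0.105] [ 0.55  -0.227  0.112]
```

View pics/w2.png

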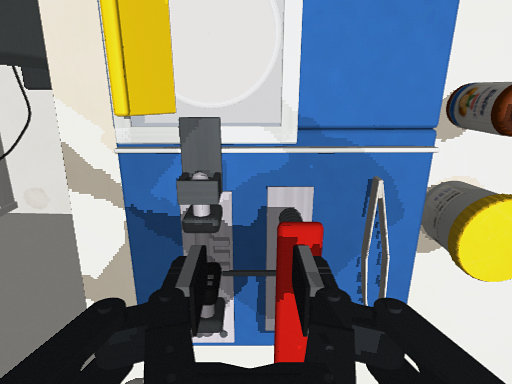

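The left fingertip (px 190,290) stands just in front of the knob. The right fingertip (305,290) is over the bar (278–325). I press down gradually.

Request:
drive_tool(deltas="0 0 -0.3 0;0 0 -0.3 0;0 0 -0.3 0;0 0 -0.2 0;0 0 -0.2 0;0 0 0 0;0 0 0 0;0 0 0 0")

```text
clock: 5.35
ee_pos: [0.5116, -0.2403, 0.1075]
orientation: [0.707, -0.007, 0.707, 0.007]
force: [-2.6, 1.8, 3.3]
opening: 0.041
```

Request:
drive_tool(deltas="0 0 -0.2 0;0 0 -0.2 0;0 0 -0.1 0;0 0 0 0;0 0 0 0;0 0 0 0")

```text
clock: 5.95
ee_pos: [0.5118, -0.2404, 0.1025]
orientation: [0.707, -0.007, 0.707, 0.007]
force: [-2.9, 2.4, 6.2]
opening: 0.041
```

```bash
python3 - <<'E'
from h import *
im,d=save("wrist","w3.png");s=read_state();print(s["clock"],s["ee_pos"],s["force"]);W=world("wrist",d)
m=(W[...,0]>.53)&(W[...,0]<.548)&(W[...,1]>-.33)&(W[...,1]<-.2)&(W[...,2]>.09)&(W[...,2]<.114)
# red pixels only
m&=(im[...,0]>120)&(im[...,1]<60)
print(m.sum(),np.median(W[m][:,2]))
E
```

```text
6.0 [ 0.51180204 -0.24040743  0.10257846] [-1.49541433  2.13734169  6.81363793]
1437 0.1042675985311983
```

View pics/w3.png

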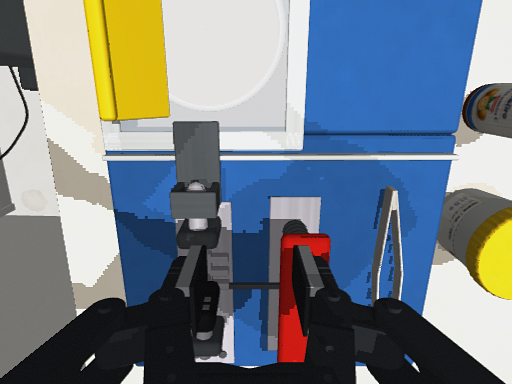

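Request:
drive_tool(deltas="0 0 -0.1 0;0 -0.3 0 0;0 -0.3 0 0;0 -0.3 0 0;0 -0.3 0 0;0.1 -0.3 0 0;0 0 0 0;0 0 0 0")

```text
clock: 6.8
ee_pos: [0.5131, -0.2546, 0.1015]
orientation: [0.707, -0.007, 0.707, 0.008]
force: [-2.3, 5.0, 5.7]
opening: 0.0409
```

Request:
drive_tool(deltas="0 -0.3 0 0;0 -0.3 0 0;0 -0.3 0 0;0 -0.3 0 0;0 -0.3 0 0;0 -0.3 0 0;0 0 0 0;0 0 0 0")

```text
clock: 7.6
ee_pos: [0.5135, -0.2726, 0.1017]
orientation: [0.708, -0.007, 0.706, 0.008]
force: [-0.2, 5.8, 6.5]
opening: 0.0409
```

```bash
python3 - <<'E'
from h import *
im,d=save("wrist","w4.png");s=read_state();print(s["clock"],s["ee_pos"],s["force"]);W=world("wrist",d)
m=(W[...,0]>.53)&(W[...,0]<.548)&(W[...,1]>-.33)&(W[...,1]<-.2)&(W[...,2]>.09)&(W[...,2]<.114)
m&=(im[...,0]>120)&(im[...,1]<60)
print(m.sum(),np.median(W[m][:,2]))
E
```

```text
7.65 [ 0.51356067 -0.27256491  0.10166371] [-1.31119261  4.84511436  6.52021951]
3903 0.10330594719277753
```

View pics/w4.png

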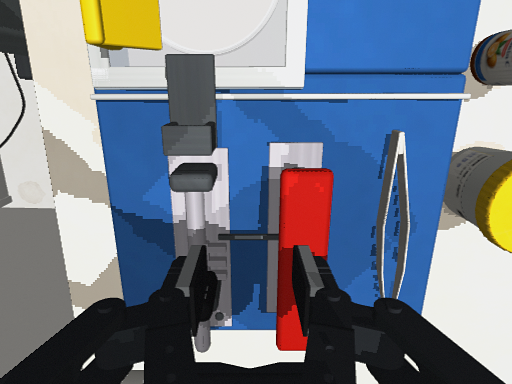

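The bolt is sliding: its tip is now out of the keeper, at about px (195,180), and the bar is still held down. I push on to the stop.

Request:
drive_tool(deltas="0 -0.2 0 0;0 -0.2 0 0;0 -0.2 0 0;0 -0.1 0 0;0 0 0 0;0 0 0 0")

```text
clock: 8.25
ee_pos: [0.5137, -0.2786, 0.1017]
orientation: [0.708, -0.006, 0.706, 0.008]
force: [0.3, 10.0, 8.1]
opening: 0.0411
```

Request:
drive_tool(deltas="0 -0.1 0 0;0 -0.1 0 0;0 -0.1 0 0;0 0 0 0;0 0 0 0")

```text
clock: 8.75
ee_pos: [0.5137, -0.2787, 0.1016]
orientation: [0.707, -0.004, 0.707, 0.01]
force: [1.2, 18.7, 13.5]
opening: 0.041
```

It has reached the stop: y stays put while the force rises to 19 N. I relax the push and lift.

Request:
drive_tool(deltas="0 0.3 0 0;0 0.3 0 0;0 0 0 0;0 0 0.3 0;0 0 0.4 0;0 0 0.6 0;0 0 1 0;0 0 2 0;0 0 2 0;0 0 2 0;0 0 0 0;0 0 0 0")

```text
clock: 9.95
ee_pos: [0.5127, -0.2774, 0.1841]
orientation: [0.707, -0.007, 0.707, 0.007]
force: [-0.4, -0.3, -0.8]
opening: 0.041
```

```bash
python3 - <<'E'
from h import *
im,d=save("wrist","w5.png");s=read_state();print(s["clock"],s["ee_pos"],s["force"]);W=world("wrist",d)
im2,d2=save("top","t5.png");W2=world("top",d2)
for n,Wn in(("wrist",W),("top",W2)):
  for nm,(x0,x1,y0,y1),(z0,z1) in [("knob",(.45,.515,-.35,-.23),(.114,.13)),("bar",(.515,.565,-.35,-.2),(.095,.116)),("stop",(.40,.48,-.19,-.06),(.084,.1))]:
    m=(Wn[...,0]>x0)&(Wn[...,0]<x1)&(Wn[...,1]>y0)&(Wn[...,1]<y1)&(Wn[...,2]>z0)&(Wn[...,2]<z1)
    Q=Wn[m]
    if len(Q)>5:print(n,nm,len(Q),Q.min(0).round(3),Q.max(0).round(3),np.median(Q,0).round(4))
E
```

```text
10.0 [ 0.51217338 -0.27695815  0.1831617 ] [ 0.0704022  -0.18391093 -1.04604237]
wrist knob 522 [ 0.471 -0.299  0.114] [ 0.495 -0.29   0.123] [ 0.4838 -0.2932  0.1202]
wrist bar 4323 [ 0.525 -0.326  0.103] [ 0.551 -0.227  0.111] [ 0.5369 -0.269   0.1089]
wrist stop 1063 [ 0.439 -0.177  0.084] [ 0.453 -0.145  0.093] [ 0.4463 -0.1611  0.0902]
top bar 279 [ 0.529 -0.306  0.101] [ 0.552 -0.228  0.114] [ 0.5392 -0.264   0.1095]
top stop 189 [ 0.441 -0.176  0.084] [ 0.456 -0.086  0.096] [ 0.448  -0.1304  0.0899]
```

View pics/w5.png

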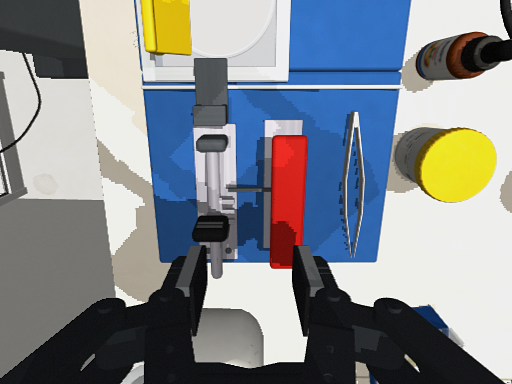

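The knob's +y face moved from y −0.2595 to −0.2905. The bar is back up at 0.109 and the stop hasn't moved. Next I shut the fingers and go in front of the yellow stop.

Request:
drive_tool(deltas="-1.8 2.4 0 0;-1.8 2.4 0 0;-1.8 2.4 0 0;-1.8 2.4 0 0;-1.8 2.4 0 0;-1.8 2.6 0 0;0 0 -2 0;0 0 -2 0;0 0 -2 0;0 0 -2 0;0 0 0 0;0 0 0 0;0 0 0 0", grip=0)

```text
clock: 11.35
ee_pos: [0.4052, -0.1317, 0.1051]
orientation: [0.707, -0.007, 0.707, 0.007]
force: [-0.3, -0.8, 0.4]
opening: -0.0
```

```bash
python3 - <<'E'
from h import *
im,d=save("wrist","w6.png");s=read_state();print(s["clock"],s["ee_pos"],s["force"],s["opening"]);W=world("wrist",d)
m=(W[...,0]>.42)&(W[...,0]<.5)&(W[...,1]>-.19)&(W[...,1]<-.06)&(W[...,2]>.084)&(W[...,2]<.1)&(im[...,2]<90)&(im[...,0]>130)
Q=W[m];print(len(Q),Q.min(0),Q.max(0))
p=s["ee_pos"]
for a in (0,.01,.02,.03):
  m=(W[...,2]>p[2]+a)&(W[...,2]<p[2]+a+.01)&(abs(W[...,0]-p[0])<.04)&(abs(W[...,1]-p[1])<.03)&(im.max(-1)<90)
  Q=W[m]
  if len(Q):print(a,len(Q),Q.min(0).round(4),Q.max(0).round(4))
E
```

```text
11.4 [ 0.40538824 -0.13185623  0.10530756] [0.34236523 0.7727561  0.36299822] 0.00013931509500922937
2248 [ 0.4388015  -0.16579109  0.08400787] [ 0.45349224 -0.08532715  0.09434289]
0 251 [ 0.3917 -0.1266  0.1087] [ 0.4166 -0.1209  0.1153]
0.01 682 [ 0.3905 -0.1268  0.1153] [ 0.4177 -0.1207  0.1253]
0.02 846 [ 0.3904 -0.1269  0.1253] [ 0.4177 -0.1206  0.1353]
0.03 1007 [ 0.3907 -0.144   0.1353] [ 0.4176 -0.1199  0.1453]
```

View pics/w6.png

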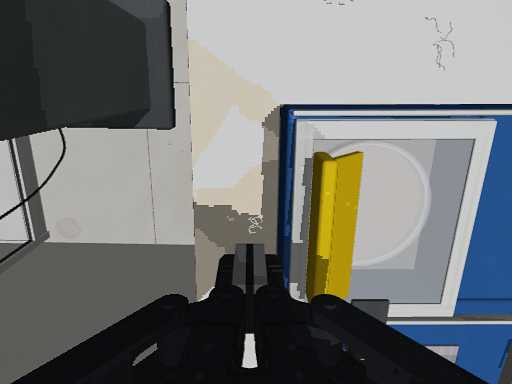

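Shut fingers at px (250,270) stand 21 mm in front of the stop's face (px 325,230). Next is down, then push.

Request:
drive_tool(deltas="0 0 -1.4 0;0 0 -1.3 0;0 0 0 0;0.8 0 0 0;0.8 0 0 0;0.5 0 0 0;0.5 0 0 0;0.5 0 0 0;0.5 0 0 0;0.5 0 0 0;0 0 0 0")

```text
clock: 12.5
ee_pos: [0.4464, -0.1314, 0.0773]
orientation: [0.707, -0.007, 0.707, 0.007]
force: [0.8, -0.5, -0.5]
opening: 0.0005
```

```bash
python3 - <<'E'
from h import *
im,d=save("wrist","w7.png");s=read_state();print(s["clock"],s["ee_pos"],s["force"],s["opening"]);W=world("wrist",d)
m=(W[...,0]>.42)&(W[...,0]<.55)&(W[...,1]>-.19)&(W[...,1]<-.06)&(W[...,2]>.084)&(W[...,2]<.1)&(im[...,2]<90)&(im[...,0]>130)
Q=W[m];print(len(Q),Q.min(0),Q.max(0))
E
```

```text
12.55 [ 0.44611809 -0.13135964  0.07722269] [-0.03029646  0.52814702 -0.15840348] 5.412377716739242e-05
2230 [ 0.4584022  -0.12755916  0.08400156] [ 0.47214271 -0.08465803  0.09386791]
```

View pics/w7.png

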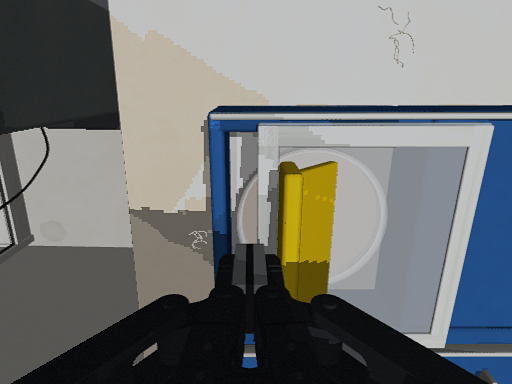

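The cover is sliding freely, about 20 mm so far. I push on towards full travel.

Request:
drive_tool(deltas="0.6 0 0 0;0.6 0 0 0;0.6 0.1 0 0;0.6 0 0 0;0.6 0 0 0;0.6 0 0 0;0.6 0 0 0;0.6 0 0 0;0.5 0 0 0;0.4 0 0 0;0.3 0 0 0;0.2 0 0 0;0.2 0 0 0;0 0 0 0;0 0 0 0")

```text
clock: 14.05
ee_pos: [0.5101, -0.1307, 0.0776]
orientation: [0.707, -0.007, 0.707, 0.007]
force: [-0.3, -0.7, -0.0]
opening: 0.0
```

Request:
drive_tool(deltas="0.2 0 0 0;0.2 0 0 0;0.1 0 0 0;0.1 0 0 0;0 0 0 0;0 0 0 0")

```text
clock: 14.65
ee_pos: [0.5123, -0.1306, 0.0774]
orientation: [0.704, -0.007, 0.71, 0.008]
force: [-17.0, -0.9, 12.6]
opening: 0.0001
```

It is at the end stop: x held while the force rose to 17 N. I back off, lift clear and check.

Request:
drive_tool(deltas="-0.4 0 0 0;-0.6 0 0 0;-1 0 0 0;0 0 0 0;0 0 2 0;0 0 3 0;0 0 4 0;-1 0 4 0;-4 0 0 0;-4 0 0 0;-4 0 0 0;0 0 0 0;0 0 0 0")

```text
clock: 15.95
ee_pos: [0.3658, -0.1306, 0.2077]
orientation: [0.708, -0.007, 0.706, 0.006]
force: [-1.2, 0.3, 0.1]
opening: 0.0002
```

```bash
python3 - <<'E'
from h import *
s=read_state();print(s["clock"],s["ee_pos"],s["force"])
im,d=save("top","t8.png");save("scene","s8.png");save("wrist","w8.png");W=world("top",d)
for n in("scene","top"):
    vision.grab_frame(n)
    for l in ["bolt_knob","catch_bar","cover_stop","petri_0","forceps","specimen_cup","dropper_bottle","beaker"]:
        r=place_of(l,n);print(n,l,[(np.round(w(n,q["point"]),3),round(q["confidence"],2)) for q in r[:1]])
for nm,(x0,x1,y0,y1),(z0,z1) in [("knob",(.45,.515,-.35,-.23),(.114,.13)),("bar",(.515,.565,-.35,-.2),(.095,.116)),("stop",(.48,.58,-.19,-.06),(.084,.1))]:
    m=(W[...,0]>x0)&(W[...,0]<x1)&(W[...,1]>y0)&(W[...,1]<y1)&(W[...,2]>z0)&(W[...,2]<z1)
    Q=W[m]
    if len(Q)>5:print(nm,len(Q),Q.min(0).round(3),Q.max(0).round(3),np.median(Q,0).round(4))
c=im[140:280,250:400];cv2.imwrite("pics/crop8.png",cv2.resize(c[:,:,::-1],None,fx=4,fy=4,interpolation=cv2.INTER_CUBIC))
E
```

```text
15.95 [ 0.36577796 -0.13060702  0.20765311] [-1.16699541  0.34056042  0.12288196]
scene bolt_knob [(array([ 0.485, -0.297,  0.124]), 0.69)]
scene catch_bar [(array([ 0.541, -0.281,  0.109]), 0.82)]
scene cover_stop [(array([ 0.521, -0.129,  0.086]), 0.85)]
scene petri_0 [(array([ 0.482, -0.13 ,  0.014]), 0.63)]
scene forceps [(array([ 0.6  , -0.278,  0.062]), 0.6)]
scene specimen_cup [(array([ 0.68 , -0.254, -0.002]), 0.92)]
scene dropper_bottle [(array([ 0.532, -0.211,  0.001]), 0.74)]
scene beaker [(array([0.392, 0.227, 0.002]), 0.85)]
top bolt_knob [(array([ 0.489, -0.3  ,  0.12 ]), 0.47)]
top catch_bar [(array([ 0.54 , -0.275,  0.116]), 0.91)]
top cover_stop [(array([ 0.526, -0.127,  0.092]), 0.81)]
top petri_0 [(array([ 0.481, -0.133,  0.025]), 0.93)]
top forceps [(array([ 0.597, -0.273,  0.061]), 0.56)]
top specimen_cup [(array([ 0.683, -0.261, -0.001]), 0.95)]
top dropper_bottle [(array([ 0.68 , -0.166,  0.001]), 0.6)]
top beaker [(array([ 0.393,  0.22 , -0.001]), 0.89)]
knob 43 [ 0.474 -0.3    0.114] [ 0.496 -0.29   0.126] [ 0.4863 -0.2941  0.1209]
bar 380 [ 0.529 -0.326  0.095] [ 0.562 -0.22   0.115] [ 0.5408 -0.2769  0.1093]
stop 171 [ 0.526 -0.175  0.084] [ 0.541 -0.085  0.096] [ 0.5325 -0.1331  0.0905]
```

View pics/crop8.png

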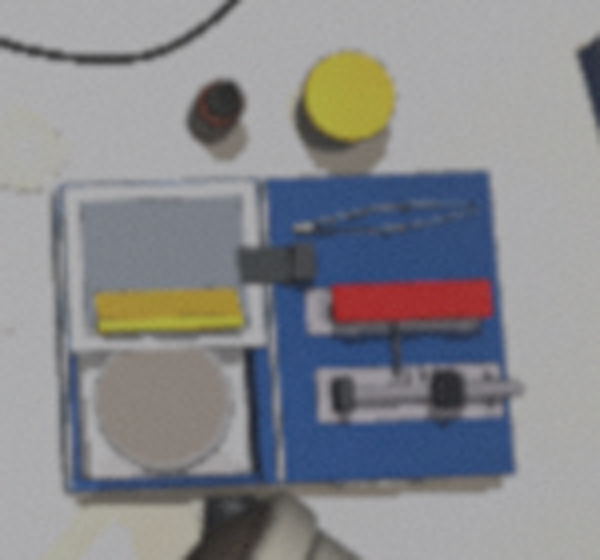

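View pics/w8.png

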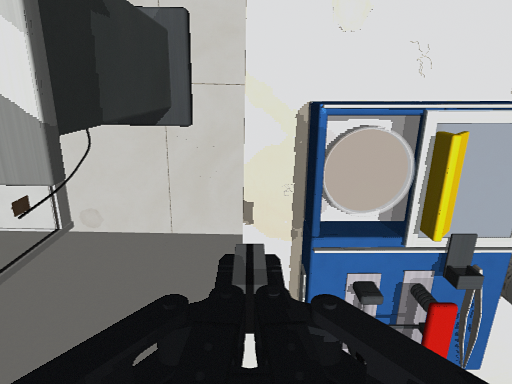

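The stop moved 85 mm (0.441 to 0.526). The catch is up, the bolt is withdrawn, the dish and forceps are undisturbed, and the arm is clear. Handing in.

```bash
python3 - <<'E'
from h import *
print(bot.hand_in())
E
```

```text
the job is handed in; nothing more can be done
None
```

The safe is open and the job was handed in at about 16 s on the clock; the hand-in gave no verdict.

**What I did:**
- **Bolt:** one fingertip held the catch bar about 7 mm down while the other pushed the knob to its end stop. There it stopped moving and the force rose to 19 N.
- **Catch:** I let go and the bar sprang back up.
- **Cover:** with the fingers shut, I pushed the yellow stop until the cover reached its end (17 N).

**Last checks:**
- **Knob:** it moved about 31 mm by camera. That fits full travel, since the bolt may have started up to 3 mm along.
- **Catch bar:** its top is back at 109 mm, against 110 mm when fully up.
- **Stop face:** it moved from x 0.441 to 0.526 m, which is 85 mm, the full travel.
- **Loose things:** the forceps, cup, bottle and beaker read within a few mm of where they started, within the networks' error. The dish looks undisturbed in its compartment, but it was not detected under the cover at the start, so I have no starting position for it.
- **Arm:** it is clear of everything.

**One check disagreed:** in the last scene picture the network placed the dropper bottle at (0.532, −0.211), inside the safe's outline. I took this as a false detection, because the top camera shows the bottle where it was before.

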